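# Set the scoring-head spring on the bench tester

## Task

The coil spring on the bench tester must push back with 16 newtons when its round top plate is held level with the pointer. First press the plate gently straight down until its top is level with the pointer tip and keep it there a second to feel the force, let go, and turn the black knob clockwise as far as the spring needs; then press it level with the pointer again and hold it there a second at 16 newtons, never squashing it far past the pointer or leaning on it hard. Let go at the end so that the plate is up again, and leave the other things on the bench where they are.

Things in the scene. Friction and masses are not known exactly. Their poses are not given: they have to be found in the camera images.
- tester: bench spring tester, fixed to the bench: grey base 120 x 270 mm, upper face 26 mm above the bench; origin on the bench under the base's centre, x across the base, y along it, z up. The spring's axis is at y = +55 mm, the black knob's axis at y = -70 mm, a pointer post (92 mm tall, 18 mm wide) at y = +120 mm, all at x = 0
- plate_top (a point): centre of the upper face of the round steel pressing plate (68 mm across, 6 mm thick) on top of the coil spring; press here from above with closed fingers. It slides straight up and down only; at rest it is 90 mm above the bench
- pointer_tip (a point): tip of the fixed steel pointer beside the plate's rim, 80 mm above the bench: the marked height, 10 mm below where the plate's top rests
- press_plate (a joint): how far the plate is pressed down, m: 0 at rest, 0.010 level with the pointer, 0.022 squashed solid. The spring adds 0.4 N for each mm pressed, on top of a preload that differs from spring to spring and is not known: at the start the force level with the pointer is somewhere between 5 and 14 N, always too little. The spring returns the plate when let go
- preload_grip (a point): on the axis of the black preload knob, at the height to grip it: 63 mm above the bench. The knob's upright bar grip is 46 mm long, 14 mm thick and reaches from 38 to 70 mm above the bench, on a round collar 48 mm across. At joint value 0 the bar lies along the tester's x axis. Between it and the pressing plate's rim there are 91 mm (axis to rim)
- preload (a joint): turn of the knob, rad: 0 to 1.9, grows clockwise seen from above, so the bar lies along the tester's x axis turned by minus this value about z. Every further rad adds about 7 N to the spring's force at any height. Friction (about 0.3 N m) holds it where it is left
- amber_disc: bystander: flat amber glass disc, 74 mm across, 8 mm thick; origin under its centre
- nippers: bystander: pliers lying flat, 169 mm long; origin under the centre
- bottle_foot: bystander: dark melted bottle foot, 96 x 152 x 61 mm; origin under its centre

How it is judged:
By the outcome, as a careful person would: the job done as asked, in the order asked, and still so for the second after the job is handed in, with the robot touching nothing.
It also fails if it takes over 61 s, if anything falls off the work surface, if the arm or the gripper's body presses on something with over 40 N, if the wrist force passes 120 N, or if a joint passes its speed limit or range.

## Robot

A 7-joint arm with a two-finger parallel gripper is mounted at the origin on a cart in front of the work surface, level with it; the furniture and walls round the work are solid. World frame = base frame: x ahead of the robot, y to its left, z up, the work surface at z = 0. Lengths are in m, angles in rad, forces in N, time in s.
With the tool pointing down it reaches from about 0.4 to 0.85 m from the base axis. Payload 10.4 kg.
Tool frame: the origin (TCP) lies on the centre line of the jaws, within the pads' length; the fingertips stand arm.finger_overhang ahead of it and the grasp point (between the pads) lies 2 mm behind it (arm.finger_overhang is the distance from the TCP to the fingertips, in m); z points along the fingers, y is the direction in which the jaws open and shut (so a half turn about z gives the same grasp; the last joint's range is limited). The gripper opens to 87 mm and grips with 3 to 60 N. Pads are 19 mm wide; open, the fingers measure 117 mm over their backs; the gripper's body (75 mm by 190 mm) begins 51 mm behind the grasp point.
Start: joints at [1.169, 0.332, -0.065, 1.46, 0.022, 1.35, -0.088], TCP at [0.231, -0.581, 0.24] pointing down, gripper open.
Joint ranges: [-2.6, 2.6], [-0.5, 2.12], [-1.47, 1.34], [0.16, 2.42], [-1.27, 4.41], [0.06, 2.06], [-2.6, 2.6]. Speed limits (rad/s): [2.22, 2.22, 2.79, 2.79, 3.14, 3.14, 3.14].

## Interface

Orientations are given as [roll, pitch, yaw] about the fixed x, y, z axes, in that order (R = Rz(yaw) Ry(pitch) Rx(roll)).
In Python, from workcell import arm, imaging gives the robot as it stands.
- The arm moves only by the tool arm_command, never from a script. Its argument "commands" is a list of rows, each a list of 4 numbers: the shift along the tool's x, y, z in mm, then the turn about the tool's z in rad. A call has 1 to 20 rows; each row shifts and turns the commanded pose from where the row before left it, along the tool's axes as they then stand; what a row does not reach is not made up. A row lasts 1/8 s, in which the tool goes at most 62.5 mm and 10.7 degrees, less where a joint would pass 70% of its speed; a pose out of reach is approached as far as the arm can. A call with a gripper value outside its range is refused whole. "jaw" is the opening in per cent of the stroke, from 0 (shut) to 100 (fully open), set as the call begins (left out, the last holds). The fingers move at their own pace and stop on an object; "grip_force" is the grip in N (left out, the last holds). Time passes only in rows, so rows that do not move let the fingers close. It gives the time, the measured TCP pose, the force and the opening at its end, in the units of the state.
- arm.state(): the state, without advancing time (a new reading comes with each control period).
- imaging.grab_frame(name): name is "scene" or "top" or "wrist"; returns the picture (420x560x3 uint8, red, green, blue); there is no depth.
- imaging.calibration(name): a dict with "fx", "fy", "cx", "cy" (pixels), "position" and "rotation" of the camera in the world. Camera axes: x right, y up, looking along -z (the intrinsics and any distortion apply to the point x, -y, -z); pixel columns grow to the right and rows downward; lengths in m; the calibration is good to about 2 mm. A picture is of the moment at which its call begins: read the wrist's pose just before it. calibration takes no time and is no camera call; for the wrist camera it gives the pose at the moment of the call.
- arm.close_job(): hands the job in, once; it reports no verdict.
The state is a dict: "time_s": time; "q": joint angles; "joint_vel": joint speeds; "joint_torque": joint torques, N m; "ee_pos": TCP position; "eef_rot": TCP orientation; "force": force on the tool from outside, world axes, zero at the start; "wrist_torque": the same for the moment, N m; "opening": finger opening in m.
Only numpy, scipy, OpenCV 4.12 (cv2) and the standard library are available. Lean on these libraries where they do the work, as an engineer would, in place of code of your own. Each camera call takes 0.05 s, during which the arm holds its last target.

## Working session

There is one attempt and no reset: what is moved stays moved. The work goes in short steps, Python scripts to look and compute and a tool call to move; the robot and the scene stay as the last step left them, time stands still between calls to the robot, and variables do not carry over. Pictures are saved under pics/ and viewed, and the job is handed in when it is done.

Besides the shell and the picture viewer there is one more tool, called after "Emit:" as a command line: name --pt "numbers of a row" for each row, then --argument value for the rest. arm_command: Moves the arm, as the interface text tells. Its arguments: {"type":"object","properties":{"commands":{"type":"array","items":{"type":"array","items":{"type":"number"}}},"jaw":{"type":"number"},"grip_force":{"type":"number"}},"required":["commands"]}

```bash
mkdir -p pics; python3 - <<'E'
from workcell import arm, imaging
import cv2
print(arm.state(), arm.finger_overhang)
for n in ("scene","top"):
    f=imaging.grab_frame(n); c=imaging.calibration(n); print(n,c)
    cv2.imwrite(f"pics/{n}0.png",cv2.cvtColor(f,cv2.COLOR_RGB2BGR))
E
```

```text
{'time_s': 0.0, 'q': array([ 1.16940747,  0.33287172, -0.06469617,  1.4609275 ,  0.02160587,
        1.34990272, -0.08848037]), 'joint_vel': array([-2.42987973e-05,  2.66958210e-04, -1.54312447e-03, -2.27134351e-04,
       -5.93340660e-04,  2.86151629e-04,  1.00608931e-03]), 'joint_torque': array([-1.03687689e-03, -6.23261118e+01,  2.39140954e-02, -3.89894485e+01,
       -6.14479277e-02,  3.97817174e-02,  1.56617784e-04]), 'ee_pos': array([ 0.23098125, -0.58036564,  0.2387606 ]), 'eef_rot': array([-3.14018090e+00,  7.22874480e-05,  3.78826912e-01]), 'force': array([-0.04301726,  0.32663352, -0.098104  ]), 'wrist_torque': array([ 0.02162692, -0.01578054,  0.04844571]), 'opening': 0.08687237512379244} 0.017
scene {'fx': 533.1338829129895, 'fy': 533.1338829129895, 'cx': 268.7602840320275, 'cy': 205.51750045025983, 'position': array([-0.38328387, -0.48684868,  1.08246552]), 'rotation': array([ 0.79978959,  0.01901779, -0.987388  ])}
top {'fx': 542.8971056350163, 'fy': 542.8971056350163, 'cx': 276.9072105519615, 'cy': 219.5581922339211, 'position': array([-0.01153626,  0.12978241,  1.41422645]), 'rotation': array([ 0.3475279 ,  0.010801  , -1.68154379])}
```

View pics/scene0.png

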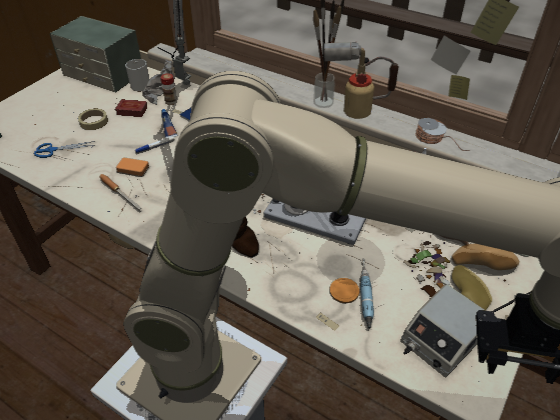

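View pics/top0.png

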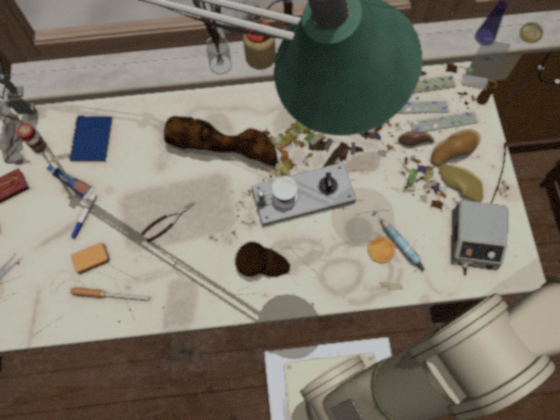

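The top view shows the tester at about (303,195), with the plate at (285,190), the knob at (328,183), the bottle foot at (262,260), the disc at (381,250) and the nippers at (166,222). I'll enlarge it next.

```bash
python3 - <<'E'
import cv2
f=cv2.imread("pics/top0.png")[150:290,225:375]
cv2.imwrite("pics/top0c.png",cv2.resize(f,None,fx=5,fy=4.2857*0+4.2,interpolation=cv2.INTER_CUBIC) if 0 else cv2.resize(f,(642,600),interpolation=cv2.INTER_CUBIC))
E
```

```text
(no output)
```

View pics/top0c.png

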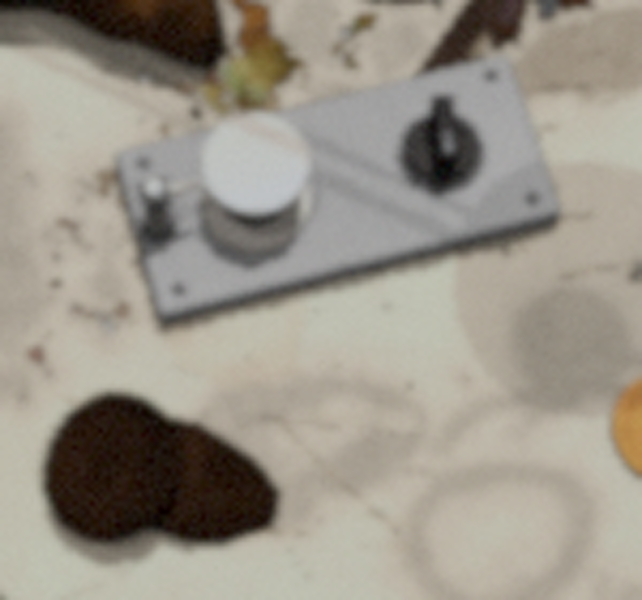

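```bash
cat > h.py <<'E'
from workcell import arm, imaging
import numpy as np, cv2
from scipy.spatial.transform import Rotation as Ro
def ray(n,u,v,z,c=None):
    c=c or imaging.calibration(n)
    r=c["rotation"]; R=Ro.from_euler('xyz',r).as_matrix() if np.shape(r)==(3,) else np.array(r)
    d=R@np.array([(u-c["cx"])/c["fx"],-(v-c["cy"])/c["fy"],-1]); p=c["position"]
    return p+d*(z-p[2])/d[2]
def proj(n,P,c=None):
    c=c or imaging.calibration(n)
    R=Ro.from_euler('xyz',c["rotation"]).as_matrix()
    q=R.T@(np.array(P)-c["position"]); return c["cx"]-c["fx"]*q[0]/q[2], c["cy"]+c["fy"]*q[1]/q[2]
E
python3 - <<'E'
from h import *
k=642/150
for nm,u,v,z in [("c1",119,155,.026),("c2",505,57,.026),("c3",557,213,.026),("c4",162,316,.026),("plate",257,164,.09),("collar",441,152,.038),("bartop1",441,98,.07),("post",154,185,.092),("foot",160,470,.03),("disc",680,428,.008)]:
    print(nm,ray("top",225+u/k,150+v/(600/140),z).round(4))
E
```

```text
c1 [0.5958 0.1448 0.026 ]
c2 [ 0.6364 -0.1148  0.026 ]
c3 [ 0.5231 -0.1312  0.026 ]
c4 [0.4823 0.1283 0.026 ]
plate [0.552  0.0598 0.09  ]
collar [ 0.5688 -0.0616  0.038 ]
bartop1 [ 0.5922 -0.0624  0.07  ]
post [0.5445 0.1246 0.092 ]
foot [0.3809 0.1398 0.03  ]
disc [ 0.3771 -0.1882  0.008 ]
```

```bash
cat >> h.py <<'E'
def tool_delta(target):
    s=arm.state(); R=Ro.from_euler('xyz',s["eef_rot"]).as_matrix()
    return (R.T@(np.array(target)-s["ee_pos"])*1000).round(1)
def turn_for_bar(ang, s=None): pass
E
python3 - <<'E'
from h import *
print(tool_delta([.565,-.0,.24]))
for u,v in [(345,138),(275,70),(420,60),(330,10)]:
  for z in (.3,.5,.7,.9):
    p=ray("top",u,v,z); print(u,v,p.round(2),np.round(proj("scene",p)))
E
```

```text
[ 525.  -415.7   -0.7]
345 138 [ 0.57 -0.08  0.3 ] [353. 142.]
345 138 [ 0.47 -0.04  0.5 ] [322.  84.]
345 138 [ 0.36 -0.01  0.7 ] [278.   2.]
345 138 [0.26 0.03 0.9 ] [ 212. -122.]
275 70 [0.77 0.06 0.3 ] [341.  86.]
275 70 [0.63 0.07 0.5 ] [314.  37.]
275 70 [0.49 0.08 0.7 ] [276. -33.]
275 70 [0.35 0.1  0.9 ] [ 216. -141.]
420 60 [ 0.76 -0.29  0.3 ] [468. 130.]
420 60 [ 0.62 -0.22  0.5 ] [433.  73.]
420 60 [ 0.48 -0.14  0.7 ] [383.  -6.]
420 60 [ 0.35 -0.07  0.9 ] [ 308. -127.]
330 10 [ 0.94 -0.1   0.3 ] [419.  76.]
330 10 [ 0.77 -0.06  0.5 ] [390.  28.]
330 10 [ 0.6  -0.02  0.7 ] [348. -40.]
330 10 [0.43 0.02 0.9 ] [ 284. -146.]
```

Emit:
arm_command --pt "40 -30 0 0" --pt "50 -40 0 0" --pt "50 -40 0 0" --pt "50 -40 0 0" --pt "50 -40 0 0" --pt "50 -40 0 0" --pt "0 0 0 0" --jaw 100

```text
time_s: 0.98
ee_pos: [0.4141, -0.2617, 0.2397]
eef_rot: [-3.141, -0.001, 0.387]
force: [-0.7, -0.9, -0.0]
opening: 0.0871
```

```bash
python3 - <<'E'
from h import *
print(arm.state())
cv2.imwrite("pics/top1.png",cv2.cvtColor(imaging.grab_frame("top"),cv2.COLOR_RGB2BGR))
E
```

```text
{'time_s': 0.975, 'q': array([ 0.79990728,  0.05290394, -0.33836799,  1.79202705,  0.01720793,
        1.29943841, -0.72622117]), 'joint_vel': array([ 0.05017149,  0.01370452,  0.0899001 , -0.00745593,  0.029987  ,
       -0.00044254,  0.05644398]), 'joint_torque': array([-2.83676416e+00, -4.16639149e+01, -3.45370442e+00, -3.82931077e+01,
       -6.45262599e-01, -2.11875199e-02, -1.04547165e+00]), 'ee_pos': array([ 0.41413785, -0.26166596,  0.23965721]), 'eef_rot': array([-3.14114026e+00, -9.01806226e-04,  3.87205963e-01]), 'force': array([-0.71141453, -0.88284895, -0.03058024]), 'wrist_torque': array([-0.10077581,  0.03661142, -0.01037656]), 'opening': 0.08711953868733982}
```

View pics/top1.png

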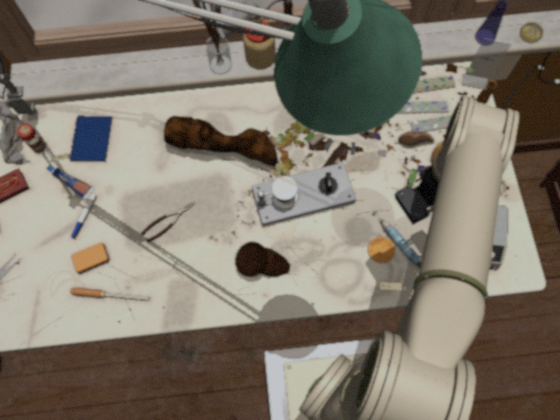

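Emit:
arm_command --pt "50 -35 0 -0.1" --pt "50 -30 0 -0.15" --pt "50 -15 0 -0.15" --pt "45 0 0 -0.15" --pt "40 0 0 -0.15" --pt "0 0 0 -0.18" --pt "0 0 0 -0.18" --pt "0 0 0 -0.18" --pt "0 0 0 -0.18" --pt "0 0 0 -0.18" --pt "0 0 0 -0.18" --pt "0 0 0 -0.18" --pt "0 0 0 -0.18" --pt "0 0 0 -0.18" --pt "0 0 0 -0.18" --pt "0 0 0 -0.18" --pt "0 0 0 -0.18" --pt "0 0 0 0" --jaw 0

```text
time_s: 3.28
ee_pos: [0.5632, -0.0623, 0.239]
eef_rot: [3.142, -0.001, -3.048]
force: [-0.1, -0.3, -0.6]
opening: 0.0001
```

```bash
python3 - <<'E'
from h import *
s=arm.state();print(s["q"],s["force"],s["ee_pos"],s["eef_rot"])
c=imaging.calibration("wrist");print(c)
cv2.imwrite("pics/w1.png",cv2.cvtColor(imaging.grab_frame("wrist"),cv2.COLOR_RGB2BGR))
cv2.imwrite("pics/top2.png",cv2.cvtColor(imaging.grab_frame("top"),cv2.COLOR_RGB2BGR))
import pickle;pickle.dump(c,open("w1.pkl","wb"))
E
```

```text
[ 0.74070546  0.31531007 -0.86095431  1.58414631  0.24314952  1.3551544
  1.51625833] [-0.12430957 -0.32773317 -0.60220023] [ 0.56321726 -0.06229134  0.23903228] [ 3.14156912e+00 -8.24369841e-04 -3.04772909e+00]
{'fx': 303.20814198453655, 'fy': 303.20814198453655, 'cx': 271.79982098293806, 'cy': 206.65949417580953, 'position': array([ 0.47803604, -0.06909498,  0.38294891]), 'rotation': array([-3.08871167e-01,  3.54551062e-04,  1.66368495e+00])}
```

View pics/w1.png

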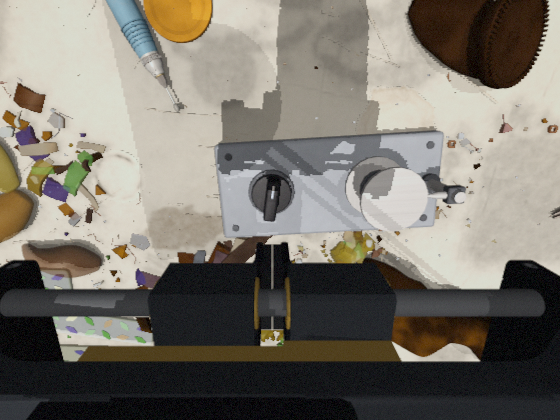

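View pics/top2.png

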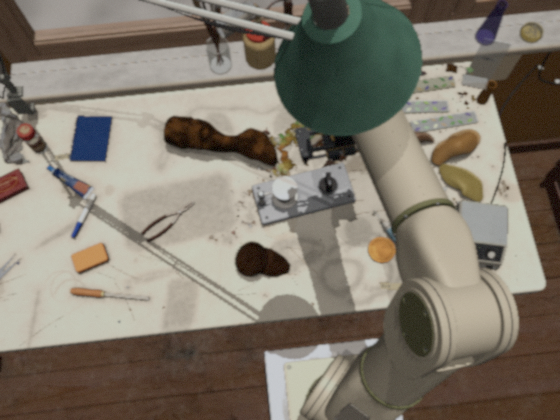

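```bash
python3 - <<'E'
import cv2
f=cv2.imread("pics/w1.png")[120:250,205:475]
cv2.imwrite("pics/w1c.png",cv2.resize(f,None,fx=2.96,fy=2.96,interpolation=cv2.INTER_CUBIC))
f=cv2.imread("pics/w1.png")[160:230,235:310]
cv2.imwrite("pics/w1k.png",cv2.resize(f,None,fx=8,fy=8,interpolation=cv2.INTER_CUBIC))
E
```

```text
(no output)
```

View pics/w1c.png

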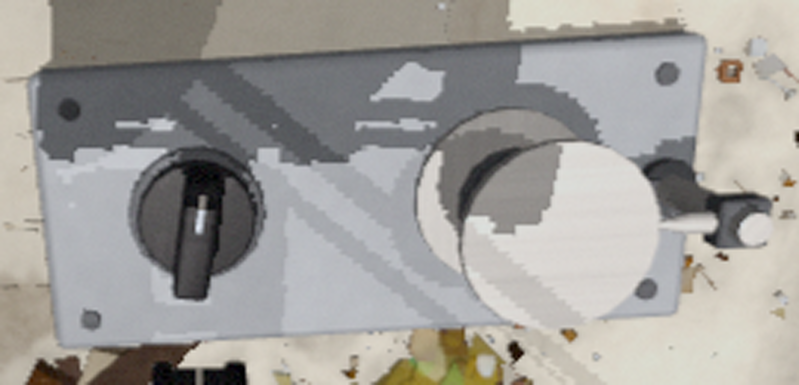

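View pics/w1k.png

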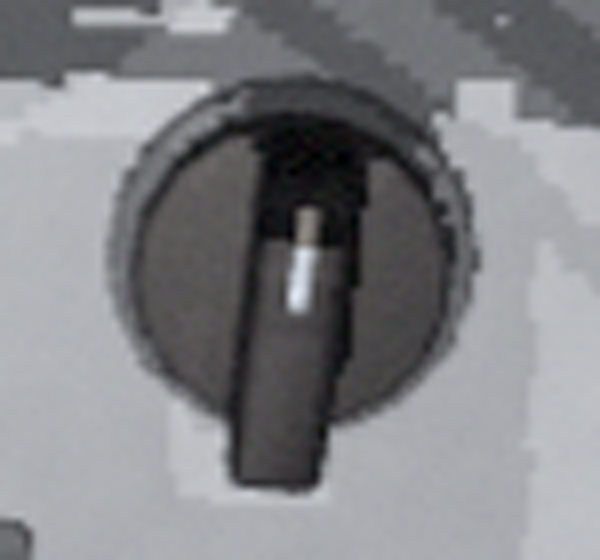

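```bash
python3 - <<'E'
from h import *
import pickle; c=pickle.load(open("w1.pkl","rb"))
def cr(u,v,z): return ray("w",205+u/2.96,120+v/2.96,z,c)[:2].round(4)
def kr(u,v,z): return ray("w",235+u/8,160+v/8,z,c)[:2].round(4)
C=[cr(*p,.026) for p in [(38,78),(700,40),(682,315),(60,345)]]
print(C, np.mean(C,0)); m=np.mean(C,0)
d=(C[1]+C[2]-C[0]-C[3]); psi=np.arctan2(-d[0],d[1]); print("psi",psi)
d2=(C[0]+C[1]-C[3]-C[2]);print("psi via x",np.arctan2(-d2[1],-d2[0]))
y=np.array([-np.sin(psi),np.cos(psi)])
print("pred plate",m+.055*y,"knob",m-.07*y)
print("plate",cr(560,232,.09),"collar",kr(291,268,.038))
for L in [((262,150),(237,480)),((280,485),(313,180))]:
    a,b=kr(*L[0],.07),kr(*L[1],.07); e=a-b
    if e[0]<0:e=-e
    print("bar",a,b,np.linalg.norm(e),np.arctan2(e[1],e[0]))
E
```

```text
[array([ 0.524 , -0.1279]), array([0.4857, 0.127 ]), array([0.5983, 0.1493]), array([ 0.6368, -0.1141])] [0.5612   0.008575]
psi 0.14710632487368672
psi via x 0.15881098769298077
pred plate [0.5531383  0.06298096] knob [ 0.57146034 -0.06066896]
plate [0.551  0.0612] collar [ 0.5715 -0.061 ]
bar [ 0.5472 -0.067 ] [ 0.5935 -0.0664] 0.046303887525779096 0.012958237936025322
bar [ 0.5937 -0.0604] [ 0.5506 -0.06  ] 0.0431018561085251 -0.009280476016304445
```

```bash
python3 - <<'E'
from h import *
print(tool_delta([.552,.061,.125]))
E
```

```text
[ -0.  123.2 114.2]
```

Emit:
arm_command --pt "0 40 0 0" --pt "0 43 10 0" --pt "0 40 40 0" --pt "0 0 40 0" --pt "0 0 24 0" --pt "0 0 0 0" --pt "0 0 0 0" --pt "0 0 0 0" --jaw 0

```text
time_s: 4.38
ee_pos: [0.5523, 0.0618, 0.1268]
eef_rot: [-3.141, 0.002, -3.045]
force: [-0.1, -0.1, 0.6]
opening: 0.0008
```

```bash
python3 - <<'E'
from h import *
s=arm.state();print(s["force"],s["ee_pos"],s["eef_rot"],s["q"])
c=imaging.calibration("wrist")
cv2.imwrite("pics/w2.png",cv2.cvtColor(imaging.grab_frame("wrist"),cv2.COLOR_RGB2BGR))
print(tool_delta([.552,.061,.125]))
print("plate centre/tip px",proj("w",[.552,.061,.09],c),proj("w",[*s["ee_pos"][:2],s["ee_pos"][2]-.017],c))
E
```

```text
[-0.13846746 -0.10479493  0.55545885] [0.55225341 0.06180731 0.12682905] [-3.14127555e+00  1.99010837e-03 -3.04548444e+00] [ 0.53415978  0.40694615 -0.87772507  1.74800197  0.3415892   1.14569825
  1.22050912]
[ 0.2 -0.8  1.7]
plate centre/tip px (np.float64(269.0154849384158), np.float64(246.53045517588913)) (np.float64(270.0184794319203), np.float64(261.52027226096465))
```

View pics/w2.png

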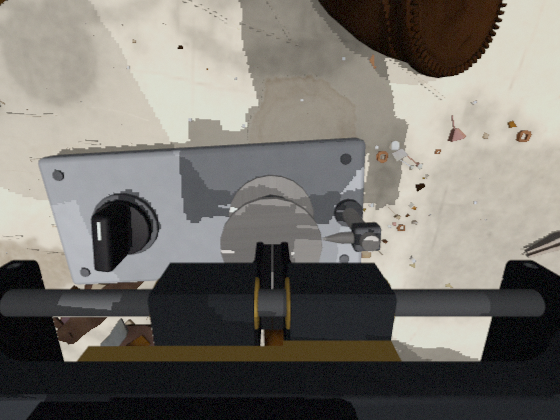

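The fingers (272,245) are centred over the plate, which spans u 220–322. I'll descend to just above contact.

Emit:
arm_command --pt "0 0 8 0" --pt "0 0 6 0" --pt "0 0 3 0" --pt "0 0 0 0" --pt "0 0 0 0" --pt "0 0 0 0"

```text
time_s: 5.18
ee_pos: [0.5516, 0.0619, 0.1087]
eef_rot: [-3.141, 0.0, -3.044]
force: [0.4, -0.2, -0.1]
opening: 0.0005
```

Emit:
arm_command --pt "0 0 2 0" --pt "0 0 1 0" --pt "0 0 1 0" --pt "0 0 0 0" --pt "0 0 0 0" --pt "0 0 0 0"

```text
time_s: 5.92
ee_pos: [0.5518, 0.0619, 0.1052]
eef_rot: [-3.141, 0.001, -3.044]
force: [-2.4, -0.4, 7.9]
opening: 0.0004
```

Emit:
arm_command --pt "0 0 1 0" --pt "0 0 1 0" --pt "0 0 1 0" --pt "0 0 1 0" --pt "0 0 0 0" --pt "0 0 0 0"

```text
time_s: 6.68
ee_pos: [0.5517, 0.0619, 0.1013]
eef_rot: [-3.141, 0.001, -3.044]
force: [-3.5, -1.1, 8.8]
opening: 0.0007
```

Emit:
arm_command --pt "0 0 1 0" --pt "0 0 1 0" --pt "0 0 1 0" --pt "0 0 1 0" --pt "0 0 0 0" --pt "0 0 0 0"

```text
time_s: 7.42
ee_pos: [0.5518, 0.0619, 0.0975]
eef_rot: [-3.141, 0.001, -3.044]
force: [-3.9, -1.5, 11.3]
opening: 0.0006
```

```bash
python3 - <<'E'
from h import *
c=imaging.calibration("wrist")
f=cv2.cvtColor(imaging.grab_frame("wrist"),cv2.COLOR_RGB2BGR);s=arm.state();print(s["force"],s["ee_pos"])
cv2.imwrite("pics/w3.png",cv2.resize(f[150:330,180:420],None,fx=3.3,fy=3.3,interpolation=cv2.INTER_CUBIC))
E
```

```text
[-3.96144524 -1.31883392  9.96179798] [0.55176544 0.06189631 0.09747903]
```

View pics/w3.png

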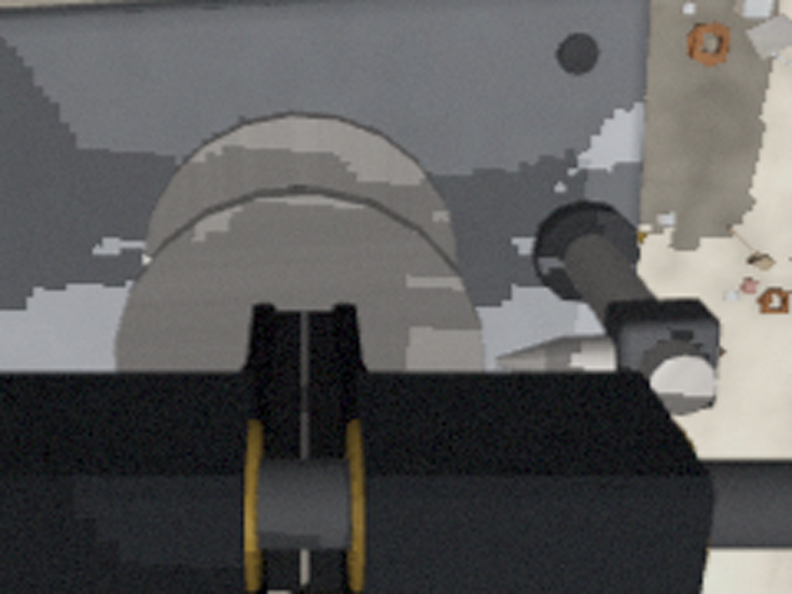

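Emit:
arm_command --pt "0.5 0 0.5 0" --pt "0 0 0 0" --pt "0 0 0 0"

```text
time_s: 7.85
ee_pos: [0.5517, 0.0619, 0.0972]
eef_rot: [-3.141, 0.002, -3.044]
force: [-2.7, 0.3, 11.0]
opening: 0.0008
```

```bash
cat >> h.py <<'E'
def hold(n):
    F=[];Z=[]
    for i in range(n):
        imaging.grab_frame("top"); s=arm.state(); F.append(s["force"]); Z.append(s["ee_pos"])
    F=np.array(F);Z=np.array(Z)
    print("t",s["time_s"],"F",F.mean(0).round(3),"sd",F.std(0).round(2),"first/last half",F[:n//2,2].mean().round(2),F[n//2:,2].mean().round(2),"pos",Z.mean(0).round(5),Z[:,2].min(),Z[:,2].max(),Z[:,2].std())
E
python3 - <<'E'
from h import *
hold(24)
E
```

```text
t 9.05 F [-2.382 -0.925 10.869] sd [0.59 0.57 0.56] first/last half 10.92 10.82 pos [0.55173 0.06191 0.09722] 0.09719505070007106 0.09724739590073646 1.2379895291917406e-05
```

Emit:
arm_command --pt "0 0 -3 0" --pt "0 0 -3 0" --pt "0 0 -3 0" --pt "0 0 0 0" --pt "0 0 0 0"

```text
time_s: 9.68
ee_pos: [0.5517, 0.0619, 0.106]
eef_rot: [-3.141, 0.002, -3.044]
force: [-2.0, -0.6, 8.2]
opening: 0.0005
```

Emit:
arm_command --pt "0 0 -0.5 0" --pt "0 0 0 0" --pt "0 0 0 0"

```text
time_s: 10.05
ee_pos: [0.5517, 0.0619, 0.1065]
eef_rot: [-3.141, 0.002, -3.045]
force: [-0.9, -0.5, 7.5]
opening: 0.0005
```

Emit:
arm_command --pt "0 0 -0.5 0" --pt "0 0 0 0" --pt "0 0 0 0"

```text
time_s: 10.42
ee_pos: [0.5517, 0.0619, 0.1069]
eef_rot: [-3.141, 0.002, -3.044]
force: [-1.0, -0.2, 7.3]
opening: 0.0002
```

Emit:
arm_command --pt "0 0 -0.5 0" --pt "0 0 0 0" --pt "0 0 0 0"

```text
time_s: 10.8
ee_pos: [0.5517, 0.0619, 0.1074]
eef_rot: [-3.141, 0.002, -3.044]
force: [-1.4, -0.2, 6.7]
opening: 0.0004
```

Emit:
arm_command --pt "0 0 -4 0" --pt "0 0 -10 0" --pt "0 0 -20 0" --pt "0 0 0 0" --pt "0 0 0 0"

```text
time_s: 11.42
ee_pos: [0.551, 0.0616, 0.1407]
eef_rot: [-3.141, 0.0, -3.045]
force: [-0.4, -0.6, -0.9]
opening: 0.0004
```

```bash
python3 - <<'E'
from h import *
hold(12)
E
```

```text
t 12.025 F [-0.063  0.121 -0.039] sd [0.56 0.33 0.41] first/last half 0.02 -0.09 pos [0.55084 0.06177 0.14031] 0.14012383230198647 0.14051213388923414 0.0001294219739792972
```

```bash
python3 - <<'E'
from h import *
print(tool_delta([.5712,-.061,.10]))
E
```

```text
[  -8.2 -124.2   40.5]
```

Emit:
arm_command --pt "-2 -41 0 0" --pt "-3 -42 0 0" --pt "-3 -41 10 0" --pt "0 0 20 0.1" --pt "0 0 0 0" --pt "0 0 0 0" --jaw 55 --grip_force 60

```text
time_s: 12.78
ee_pos: [0.5713, -0.0599, 0.1113]
eef_rot: [3.141, 0.001, -3.141]
force: [-0.4, 0.3, 0.1]
opening: 0.0464
```

```bash
python3 - <<'E'
from h import *
print(tool_delta([.5712,-.061,.061]),arm.state()["eef_rot"])
c=imaging.calibration("wrist")
f=cv2.cvtColor(imaging.grab_frame("wrist"),cv2.COLOR_RGB2BGR)
cv2.imwrite("pics/w4.png",cv2.resize(f[130:330,150:420],None,fx=2.9,fy=2.9,interpolation=cv2.INTER_CUBIC))
import pickle;pickle.dump(c,open("w4.pkl","wb"))
E
```

```text
[ 0.1 -1.1 50.3] [ 3.14143222e+00  6.71902887e-04 -3.14099038e+00]
```

View pics/w4.png

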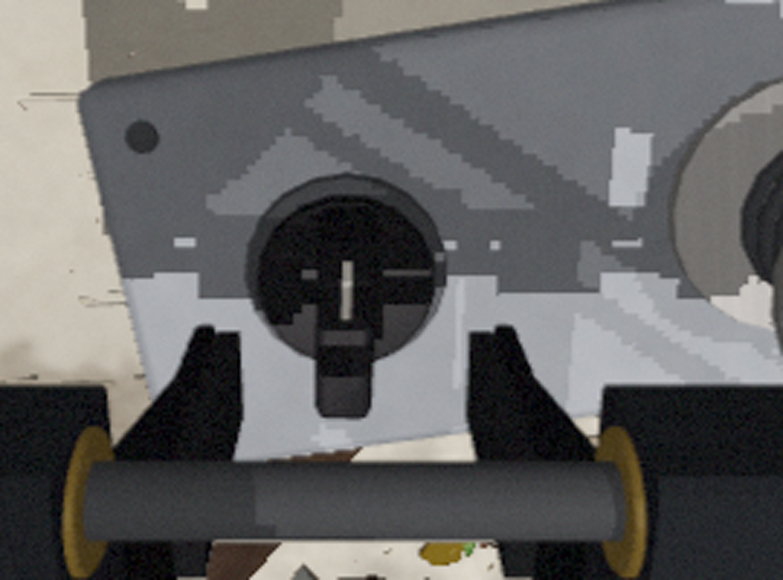

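Emit:
arm_command --pt "0 -1.5 15 0" --pt "0 0 20 0" --pt "0 0 15 0" --pt "0 0 0 0" --pt "0 0 0 0"

```text
time_s: 13.45
ee_pos: [0.5712, -0.0621, 0.0608]
eef_rot: [3.141, 0.0, 3.139]
force: [0.5, 0.5, -0.2]
opening: 0.0474
```

Emit:
arm_command --pt "0 0 0 0" --pt "0 0 0 0" --pt "0 0 0 0" --pt "0 0 0 0" --pt "0 0 0 0" --pt "0 0 0 0" --jaw 0 --grip_force 60

```text
time_s: 14.2
ee_pos: [0.571, -0.0621, 0.0607]
eef_rot: [3.141, 0.0, 3.139]
force: [-0.0, 1.7, 1.6]
opening: 0.0136
```

```bash
python3 - <<'E'
from h import *
s=arm.state();print(s["ee_pos"],s["eef_rot"],s["opening"],s["force"],s["wrist_torque"],s["q"])
E
```

```text
[ 0.57102205 -0.06210319  0.06066094] [3.14140555e+00 1.39051871e-04 3.13884924e+00] 0.0136423603436685 [-0.00495878  1.690026    1.61728019] [ 0.36847686 -0.01318931 -0.2668794 ] [ 0.65090644  0.50913632 -0.76985858  1.75353282  0.40316832  1.04375488
  1.305255  ]
```

Emit:
arm_command --pt "0 0 0 0.08" --pt "0 0 0 0.1" --pt "0 0 0 0.1" --pt "0 0 0 0.1" --pt "0 0 0 0.1" --pt "0 0 0 0.1" --pt "0 0 0 0.1" --pt "0 0 0 0.07" --pt "0 0 0 0" --pt "0 0 0 0"

```text
time_s: 15.45
ee_pos: [0.572, -0.0603, 0.0607]
eef_rot: [3.138, 0.0, 2.391]
force: [5.7, 7.1, -3.3]
opening: 0.0137
```

```bash
python3 - <<'E'
from h import *
s=arm.state();print(s["ee_pos"],s["eef_rot"],s["opening"],s["force"],s["wrist_torque"],s["q"])
E
```

```text
[ 0.57199577 -0.06029956  0.06072027] [3.13845490e+00 2.09092688e-04 2.39068003e+00] 0.013716343014867231 [ 5.65175405  7.10164098 -3.29940402] [ 1.2329574  -0.99234672 -0.10256042] [ 0.54179923  0.46709194 -0.62929924  1.75856779  0.3145712   1.01621025
  0.61622491]
```

Emit:
arm_command --pt "0 0 0 0" --pt "0 0 0 0" --pt "0 0 0 0" --pt "0 0 0 0" --jaw 50

```text
time_s: 15.95
ee_pos: [0.5709, -0.0627, 0.0605]
eef_rot: [-3.141, 0.0, 2.388]
force: [-0.2, -0.2, 0.5]
opening: 0.041
```

Emit:
arm_command --pt "0 0 -10 0" --pt "0 0 -25 0" --pt "0 0 -30 0" --pt "0 0 -15 0" --pt "0 0 0 0"

```text
time_s: 16.58
ee_pos: [0.5715, -0.0624, 0.1415]
eef_rot: [3.141, 0.002, 2.389]
force: [0.7, 0.7, 0.2]
opening: 0.0436
```

```bash
python3 - <<'E'
from h import *
c=imaging.calibration("wrist")
f=cv2.cvtColor(imaging.grab_frame("wrist"),cv2.COLOR_RGB2BGR)
cv2.imwrite("pics/w5.png",f)
print(tool_delta([.552,.061,.125]),arm.state()["eef_rot"])
E
```

```text
[98.2 77.2 15.3] [-3.14147904e+00  4.06128733e-04  2.38864164e+00]
```

View pics/w5.png

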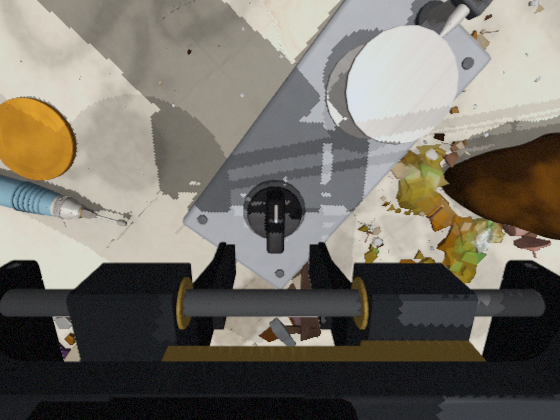

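The knob (275,215) followed the gripper cleanly. Next is the second press.

Emit:
arm_command --pt "33 26 0 0" --pt "33 26 0 0" --pt "32 25 10 0" --pt "0 0 12 0" --pt "0 0 8 0" --pt "0 0 0 0" --pt "0 0 0 0" --pt "0 0 0 0" --jaw 0

```text
time_s: 17.62
ee_pos: [0.5524, 0.0604, 0.1109]
eef_rot: [3.141, 0.001, 2.388]
force: [0.1, 0.4, -0.0]
opening: 0.0004
```

```bash
python3 - <<'E'
from h import *
print(tool_delta([.552,.061,.0975]),arm.state()["eef_rot"])
hold(6)
E
```

```text
[ 0.7  0.1 13.4] [3.14120424e+00 5.41567857e-04 2.38799686e+00]
t 17.925 F [-0.134 -0.197  0.423] sd [0.22 0.48 0.19] first/last half 0.43 0.41 pos [0.55226 0.06071 0.11078] 0.11068329967567292 0.11086872428936151 6.987426728505585e-05
```

Emit:
arm_command --pt "0 0 1 0" --pt "0 0 1 0" --pt "0 0 0 0" --pt "0 0 0 0"

```text
time_s: 18.42
ee_pos: [0.5521, 0.0609, 0.1085]
eef_rot: [-3.142, 0.0, 2.389]
force: [-0.1, -0.4, -0.6]
opening: 0.0005
```

Emit:
arm_command --pt "0 0 0.5 0" --pt "0 0 0 0" --pt "0 0 0 0"

```text
time_s: 18.8
ee_pos: [0.5521, 0.0609, 0.108]
eef_rot: [-3.142, 0.0, 2.389]
force: [0.1, -0.5, -0.1]
opening: 0.0006
```

Emit:
arm_command --pt "0 0 0.5 0" --pt "0 0 0 0" --pt "0 0 0 0"

```text
time_s: 19.18
ee_pos: [0.5522, 0.0609, 0.1077]
eef_rot: [3.141, 0.0, 2.389]
force: [-0.7, -0.2, 2.7]
opening: 0.0006
```

Emit:
arm_command --pt "0 0 0.5 0" --pt "0 0 0 0" --pt "0 0 0 0"

```text
time_s: 19.55
ee_pos: [0.5522, 0.0608, 0.1075]
eef_rot: [-3.141, 0.0, 2.389]
force: [-2.2, -0.1, 6.6]
opening: 0.0004
```

Emit:
arm_command --pt "0 0 0.5 0" --pt "0 0 0 0" --pt "0 0 0 0"

```text
time_s: 19.92
ee_pos: [0.5522, 0.0609, 0.1075]
eef_rot: [-3.141, 0.001, 2.389]
force: [-4.7, -1.0, 11.3]
opening: 0.0
```

Emit:
arm_command --pt "0.3 0 1.5 0" --pt "0.2 0 1.5 0" --pt "0.2 0 1.5 0" --pt "0 0 1.5 0" --pt "0 0 1.5 0" --pt "0 0 1 0" --pt "0 0 1 0" --pt "0 0 0 0" --pt "0 0 0 0"

```text
time_s: 21.05
ee_pos: [0.5522, 0.0609, 0.0985]
eef_rot: [3.142, 0.002, 2.388]
force: [-4.1, -3.1, 15.2]
opening: 0.0004
```

```bash
python3 - <<'E'
from h import *
hold(8)
E
```

```text
t 21.45 F [-5.013 -2.628 15.502] sd [0.49 0.42 0.51] first/last half 15.47 15.54 pos [0.55218 0.06091 0.0985 ] 0.09847414015430138 0.09851919819345223 1.7090709144788197e-05
```

Emit:
arm_command --pt "0.2 -0.5 0.5 0" --pt "0 0 0.5 0" --pt "0 0 0 0" --pt "0 0 0 0"

```text
time_s: 21.95
ee_pos: [0.5521, 0.0609, 0.0978]
eef_rot: [3.141, 0.002, 2.388]
force: [-3.3, -3.0, 15.6]
opening: 0.0007
```

```bash
python3 - <<'E'
from h import *
hold(30)
cv2.imwrite("pics/w6.png",cv2.cvtColor(imaging.grab_frame("wrist"),cv2.COLOR_RGB2BGR))
E
```

```text
t 23.45 F [-3.72  -2.351 15.739] sd [0.55 0.44 0.53] first/last half 15.84 15.63 pos [0.55214 0.06089 0.09776] 0.09774072316179565 0.09777845334730545 1.075785952449414e-05
```

View pics/w6.png

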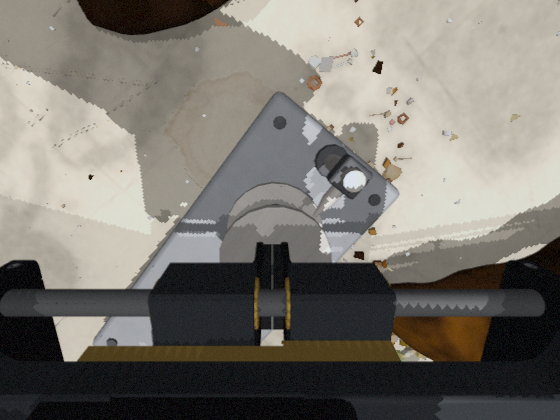

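Emit:
arm_command --pt "0 0 0.4 0" --pt "0 0 0 0" --pt "0 0 0 0"

```text
time_s: 23.88
ee_pos: [0.5521, 0.0609, 0.0974]
eef_rot: [3.141, 0.002, 2.388]
force: [-3.7, -2.6, 15.8]
opening: 0.0008
```

```bash
python3 - <<'E'
from h import *
hold(30)
E
```

```text
t 25.375 F [-3.745 -2.21  16.185] sd [0.5  0.43 0.52] first/last half 16.08 16.29 pos [0.55214 0.06089 0.09737] 0.09734673371753348 0.09739584025469675 1.3160632614946079e-05
```

Emit:
arm_command --pt "0 0 -2 0" --pt "0 0 -3 0" --pt "0 0 -5 0" --pt "0 0 -10 0" --pt "0 0 -30 0" --pt "0 0 -50 0" --pt "0 0 -30 0" --pt "0 0 0 0" --pt "0 0 0 0"

```text
time_s: 26.5
ee_pos: [0.5507, 0.0609, 0.2249]
eef_rot: [-3.141, -0.001, 2.389]
force: [-0.2, 0.9, 0.3]
opening: 0.0003
```

```bash
python3 - <<'E'
from h import *
hold(8)
cv2.imwrite("pics/w7.png",cv2.cvtColor(imaging.grab_frame("wrist"),cv2.COLOR_RGB2BGR))
cv2.imwrite("pics/top7.png",cv2.cvtColor(imaging.grab_frame("top"),cv2.COLOR_RGB2BGR))
E
```

```text
t 26.9 F [ 0.188 -0.185  0.212] sd [0.54 0.48 0.59] first/last half 0.07 0.35 pos [0.55072 0.06104 0.22482] 0.22445347824022718 0.22530520049560993 0.0003083694240311154
```

View pics/w7.png

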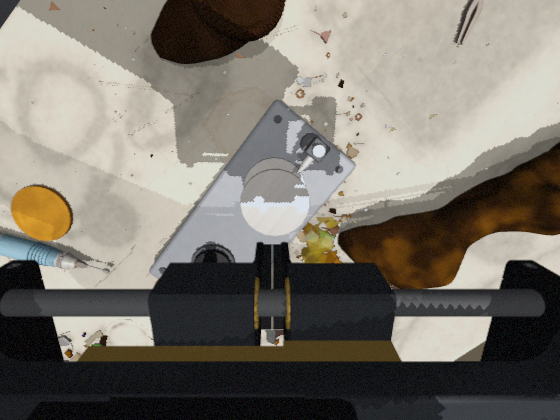

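View pics/top7.png

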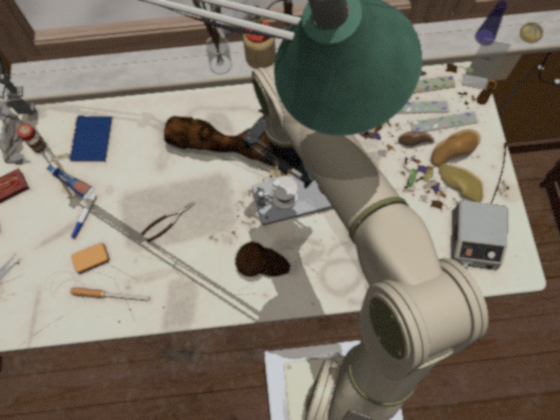

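In the wrist view the plate (275,200) is back up. Bottle foot (262,260), nippers (166,222) and disc look unmoved, and the arm is clear, so I'm handing in.

```bash
python3 - <<'E'
from h import *
print(arm.close_job(), arm.state()["time_s"])
E
```

```text
the job is handed in; nothing more can be done
the job is handed in; nothing more can be done
```

The job is done and handed in at about 27 s of the 61 s allowed. The spring now pushes back with about 16 N at the pointer height.

- **First press:** I held the plate level with the pointer for just over a second and felt about 10.9 N.
- **Knob:** I let go, gripped the black knob and turned it 0.75 rad clockwise.
- **Second press:** I held for 1.5 s at 15.7 N, then 0.4 mm lower for another 1.5 s at 16.2 N. The true level lies between these two readings, to within about 0.3 mm. The force reading has noise of about ±0.5 N per sample.
- **After letting go:** The plate is up again, the force reading is back to about 0, and the arm stands about 12 cm above the plate. The bottle foot, nippers and disc look unmoved in the last pictures.

**Two disagreements in the checks:**
- Contact with the plate came about 0.5–0.8 mm higher than the nominal geometry. The first hold was therefore probably about 0.5 mm past the pointer. I corrected for this in the second press.
- While pressing there was a small sideways friction force of 2–5 N.

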